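# Move a battery pack from charger to work light, both with push-push catches

### The arm

A 6-joint arm with a two-finger parallel gripper is mounted at the origin on a cart in front of the work surface, level with it; the furniture and walls round the work are solid. World frame = base frame: x ahead of the robot, y to its left, z up, the work surface at z = 0. Lengths are in m, angles in rad, forces in N, time in s.
With the tool pointing down it reaches from about 0.425 to 0.95 m from the base axis. Payload 3.5 kg.
Tool frame: the origin (TCP) lies between the finger pads; the fingertips stand 22 mm ahead of it and the grasp point (between the pads) lies 3 mm ahead of it (ctrl.nose_length is the z of the fingertips in the tool frame, in m); z points along the fingers, y is the line along which they close (so a half turn about z gives the same grasp; the last joint's range is limited). The gripper opens to 85 mm and grips with 20 to 120 N. Pads are 22 mm wide; open, the fingers measure 114 mm over their backs; the gripper's body (76 mm by 85 mm) begins 54 mm behind the grasp point. The pads swing forward as they close: fully open they stand 13 mm farther back than shut.
Start: joints at [0.992, 0.286, 1.577, -0, 1.279, -0.15], TCP at [0.281, 0.614, 0.253] pointing down, gripper open.
Joint ranges: [-2.77, 2.77], [-0.9, 2.22], [0.21, 2.48], [-1.53, 4.67], [0.24, 2.81], [-2.84, 2.84]. Speed limits (rad/s): [2.79, 2.79, 3.14, 3.14, 3.14, 3.14].

### API

Orientations are given as a unit quaternion [x, y, z, w].
In Python, from plant import ctrl gives the robot as it stands. The module is installed in compiled form; this text tells all that it offers.
- The arm moves only by the tool send_rows, never from a script. Its argument "rows" is text: rows parted by semicolons, each of 7 numbers parted by spaces: the turn, a rotation vector about the tool's x, y, z in fractions of the full range, 1 being pi/2 rad, then the shift along the tool's x, y, z in a scale on which 1.0 is 0.4 m, then the opening, from -1 (shut) to 1 (fully open). A call has 1 to 8 rows; each row is the pose to reach, as a shift and turn from the pose commanded when the call began, along the tool's axes at that moment; what a row does not reach only later rows make up. A row lasts 1/8 s, in which the tool goes at most 62.5 mm and 10.7 degrees, less where a joint would pass 70% of its speed; a pose out of reach is approached as far as the arm can. A call with a gripper value outside its range is refused whole. The fingers move at their own pace and stop on an object; "grip_force" is the grip in N (left out, the last holds). Time passes only in rows, so rows that repeat a pose let the fingers close. It gives the time, the measured TCP pose, the force, the opening and the grip force at its end, in the units of the state.
- ctrl.get_state(): the state, without advancing time (a new reading comes with each control period).
- ctrl.read_camera(name): name is "side" or "top" or "wrist"; returns a dict with "color" (400x640x3 uint8, red, green, blue), "fx", "fy", "cx", "cy" (pixels), "extrinsics" (4x4, takes a point from world to camera coordinates). Camera axes: x right, y down, z forward; pixel columns grow to the right and rows downward; lengths in m; the calibration is good to about 2 mm. A picture is of the moment at which its call begins. There is no depth.
- ctrl.sign_off(): hands the job in; it is judged then, once.
Trained networks look in a picture, given as the dict that the camera call returned (one of the last four; its "shot" number tells which), for a name from the list of things; names that differ only in an ending like _2 or _b are one class to them, and where a whole thing is asked for, a point or a joint stands for the part that bears it (a point fixed in the world has none). Each returns a list of dicts, best first, with "p" (0 to 1); they miss things now and then, are a little off and sometimes report something else, mostly with a low value. They report only what shows in the picture. A call takes as long as a camera call.
- ctrl.look_for(picture, target): "position" ([x, y, z] in m, in the coordinates of the camera as it stood for that picture, good to about 4 mm: the middle of the surface that is visible of it).
The state is a dict: "time": time; "qpos": joint angles; "dq": joint speeds; "joint_efforts": joint torques, N m; "eef_pos": TCP position; "tcp_rot": TCP orientation; "contact_force": force on the tool from outside, world axes, zero at the start; "wrist_torque": the same for the moment, N m; "opening": opening from 0.0 (shut) to 1.0 (fully open); "finger_force": force on a finger pad.
Only numpy, scipy, OpenCV 4.12 (cv2) and the standard library are available. Lean on these libraries where they do the work, as an engineer would, in place of code of your own. Each camera call takes 0.05 s, during which the arm holds its last target. There are 200 camera calls.

### The job

The battery pack held down in the charger is charged: push it down gently so that the charger's push-push catch lets go and the pack pops up, lift it out, and stand it in the empty battery bay of the work light. Then push it down, gently again, until the light's own catch holds it, and let go. Never pull the pack out against the catch, never jam it on a rim or press hard against an end stop (35 N is too much), and leave the other things on the table where they are.

Things in the scene. Friction and masses are not known exactly. Their poses are not given: they have to be found in the camera images.
- pack: black battery pack, an upright block 46 mm along its x, 30 mm along its y and 76 mm high, with a grey top face and ribs on the two broad sides; about 0.2 kg; the foot is stepped in 2 mm all round over its last 4 mm. Origin: centre of the underside; z up when standing. The same either way round. At the start held down in the charger, about 11 mm proud
- pack_top (a point): centre of the pack's flat top, 76 mm above its origin
- charger: fixed black charger box, 100 mm along x, 116 mm along y, 90 mm high, grey top with four small lenses on the front edge (-x) and a sloping front. Origin: centre of its underside on the table. The battery bay is in the middle of its top; it holds the pack at the start
- charger_bay (a point): centre of the charger's bay mouth, level with the charger's top, 90 mm above the table. The mouth measures 48 mm along the charger's x by 32 mm along its y (1 mm more than the pack on each side), with a 2 mm 45-degree lead-in round the rim. In the bay the pack stands on a sprung tray; with the tray up its underside rests 41 mm below the mouth and 35 mm of it stand proud
- light: fixed work light: a grey base 92 mm along x, 104 mm along y, 90 mm high with a black top, and behind it (at x = 70 to 100 mm) an upright LED panel 170 mm wide with its top 146 mm above the table. Origin: centre of the underside of the base, under the bay. The bay is empty at the start
- light_bay (a point): centre of the light's bay mouth, level with the base's top, 90 mm above the table. The mouth measures 48 mm along the light's x by 32 mm along its y (1 mm more than the pack on each side), with a 2 mm 45-degree lead-in round the rim. In the bay the pack stands on a sprung tray; with the tray up its underside rests 41 mm below the mouth and 35 mm of it stand proud
- charger_tray (a joint): downward travel of the tray in the charger, m. 0: up; 0.024 (so at the start, pack 11 mm proud): held by the push-push catch. Pressed from 0 to the soft stop and let go, it is held at 0.024; pressed to the stop and let go again, it rises to 0. The catch lets go at 0.027, the stop begins at 0.031 and adds 10 N per mm. The catch takes 0.2 s to change over
- light_tray (a joint): the same in the light; at the start 0 (up, empty). Held at 0.024 after a press past 0.030; stop at 0.031; all three up to 3.5 mm deeper or higher from unit to unit, so feel for the stop. Both trays: the spring pushes up with 6.5 N at 0, 12 N at 0.031, damped at 40 N s/m, the stop adds 10 N per mm for 2 mm, then is rigid; the pack's weight of 2 N helps the push
- glasses_case: bystander: white ribbed spectacle case, 62x106x40 mm; origin: centre of its underside
- pencil: bystander: red carpenter's pencil, 152 mm long, lying on the table; origin: its middle
- spanner: bystander: small open-end spanner, 139 mm long, lying flat on the table; origin: its middle
- earplug_box: bystander: small cream cardboard box, 36x56x70 mm; origin: centre of its underside

How it is judged:
By the outcome, as a careful person would: the job done as asked, in the order asked, and still so for the second after the job is handed in, with the robot touching nothing.
It also fails if it takes over 58 s, if anything falls off the work surface, if the arm or the gripper's body presses on something with over 40 N, if the wrist force passes 120 N, or if a joint passes its speed limit or range.

## Working session

There is one attempt and no reset: what is moved stays moved. The work goes in short steps, Python scripts to look and compute and a tool call to move; the robot and the scene stay as the last step left them, time stands still between calls to the robot, and variables do not carry over. Pictures are saved under pics/ and viewed, at most 10 in all, crops included, and the job is handed in when it is done.

Besides the shell and the picture viewer there is one more tool, called after "Call:" as name(argument=value, ...), one argument or row to a line, values as JSON. send_rows: Moves the arm, as the interface text tells. Its arguments: {"type":"object","properties":{"rows":{"type":"string"},"grip_force":{"type":"number"}},"required":["rows"]}

```bash
mkdir -p pics; cat > h.py <<'E'
import numpy as np, cv2
from plant import ctrl
from scipy.spatial.transform import Rotation as R
def world(p,pic):
    E=np.array(pic["extrinsics"]); return E[:3,:3].T@(np.array(p)-E[:3,3])
def ray(u,v,z,pic):
    E=np.array(pic["extrinsics"]); d=E[:3,:3].T@np.array([(u-pic["cx"])/pic["fx"],(v-pic["cy"])/pic["fy"],1]); c=-E[:3,:3].T@E[:3,3]
    return c+d*(z-c[2])/d[2]
def proj(P,pic):
    E=np.array(pic["extrinsics"]); q=E[:3,:3]@np.array(P)+E[:3,3]; return [pic["fx"]*q[0]/q[2]+pic["cx"],pic["fy"]*q[1]/q[2]+pic["cy"]]
def save(pic,n): cv2.imwrite("pics/"+n,pic["color"][:,:,::-1])
E
python3 - <<'E'
from h import *
np.set_printoptions(precision=4,suppress=True)
s=ctrl.get_state(); print({k:np.round(v,4) for k,v in s.items()})
ims=[]
for c in ["top","side","wrist"]:
    p=ctrl.read_camera(c); save(p,c+"0.png"); E=np.array(p["extrinsics"]);print(c,p["fx"],p["cx"],p["cy"],-E[:3,:3].T@E[:3,3],E[:3,:3].ravel())
    for t in ["pack","charger","light","light_bay","charger_bay","pack_top"]:
        for r in ctrl.look_for(p,t)[:2]: print(t,round(r["p"],2),world(r["position"],p))
E
```

```text
{'time': np.float64(0.0), 'qpos': array([ 0.992 ,  0.2872,  1.5782, -0.    ,  1.2786, -0.15  ]), 'dq': array([ 0.0005,  0.0021, -0.001 ,  0.0002,  0.0009,  0.0003]), 'joint_efforts': array([ -0.0004, -40.6001, -29.262 ,  -0.0002,   0.0059,   0.    ]), 'eef_pos': array([0.2803, 0.6134, 0.2519]), 'tcp_rot': array([ 0.2128,  0.9771, -0.0011, -0.0004]), 'contact_force': array([-0.0412, -0.5069, -0.1871]), 'wrist_torque': array([-0.0162,  0.0123, -0.0297]), 'finger_force': np.float64(0.0), 'opening': np.float64(1.0015)}
top 480.18704300036075 315.1813720863427 203.25194183492493 [ 0.3281 -0.0478  1.2455] [ 0.0137 -0.9998  0.0175 -0.986  -0.0164 -0.166   0.1662 -0.015  -0.986 ]
pack 0.59 [0.4652 0.1772 0.1016]
charger 0.95 [0.4531 0.1661 0.0904]
charger 0.64 [ 0.5428 -0.1827  0.088 ]
light 0.56 [ 0.5434 -0.1865  0.0886]
light_bay 0.92 [ 0.5438 -0.1823  0.0874]
charger_bay 0.69 [0.4606 0.1665 0.0893]
pack_top 0.68 [0.4684 0.1756 0.1009]
side 389.5879495941114 319.8771596323041 195.71932592288357 [0.4865 0.7889 0.5116] [-0.9994 -0.0218 -0.0257  0.0138  0.4309 -0.9023  0.0308 -0.9021 -0.4303]
pack 0.6 [0.4696 0.1851 0.1088]
charger 0.6 [0.4671 0.2143 0.0717]
light 0.84 [ 0.5343 -0.141   0.0783]
light_bay 0.78 [ 0.536  -0.1372  0.0756]
light_bay 0.2 [0.4715 0.2205 0.0727]
charger_bay 0.64 [0.471  0.2162 0.0719]
charger_bay 0.47 [ 0.6637 -0.3105  0.0444]
pack_top 0.6 [0.4679 0.1838 0.0999]
wrist 304.00225800036884 321.23968778531616 198.35143843242284 [0.2155 0.6425 0.3733] [ 0.416   0.9094  0.0009  0.8722 -0.3992  0.2826  0.2574 -0.1168 -0.9592]
charger 0.97 [0.4599 0.2385 0.0208]
charger_bay 0.55 [0.4647 0.2359 0.0182]
```

View pics/top0.png

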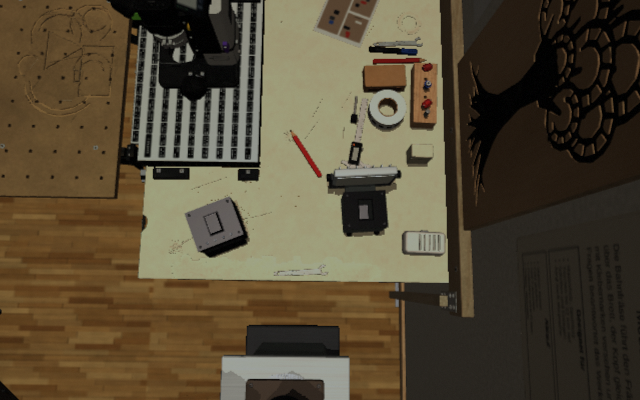

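View pics/side0.png

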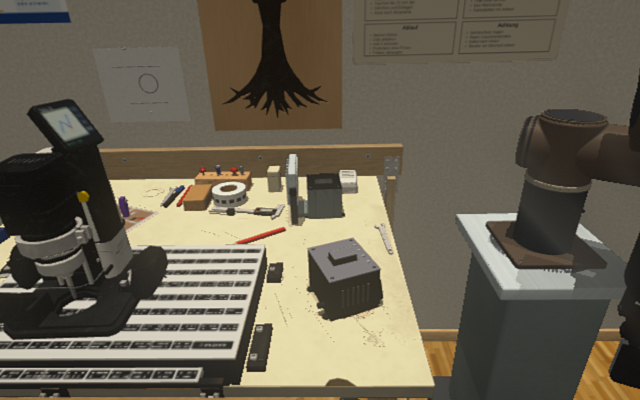

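The top view shows the charger at about (215,225) px, turned some 25°, with the pack in it. The light is at about (364,212), with its panel at its +x side. The side view agrees. Next I'll find the yaw and coordinates from the top-face outlines.

```bash
python3 - <<'E'
from h import *
p=ctrl.read_camera("top")
a=p["color"][:,:,::-1]
c1=cv2.resize(a[190:265,175:255],None,fx=5,fy=5,interpolation=cv2.INTER_CUBIC)
c2=cv2.resize(a[165:240,325:405],None,fx=5,fy=5,interpolation=cv2.INTER_CUBIC)
cv2.imwrite("pics/crop.png",np.clip(np.hstack([c1,c2])*1.6,0,255).astype(np.uint8))
E
```

```text
(no output)
```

View pics/crop.png

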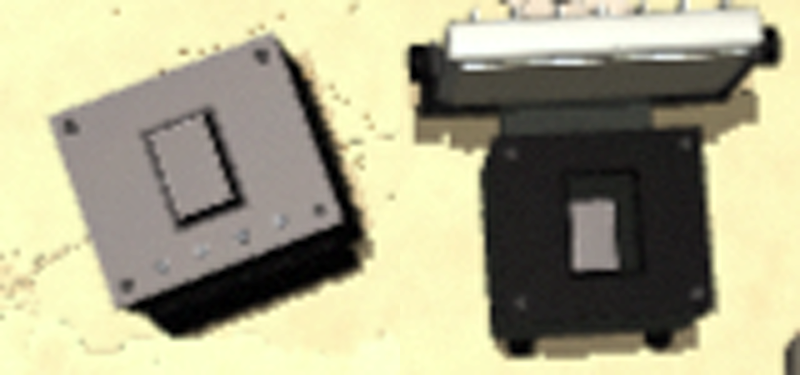

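The left crop shows the charger's screws at (70,125), (262,55), (320,210) and (127,286), with the pack top between about (145,133) and (240,200). The right crop shows the light's screws at (510,153), (686,144), (698,293) and (520,303).

```bash
python3 - <<'E'
from h import *
p=ctrl.read_camera("top")
def f(pts,ox,oy,z,n):
    w=np.array([ray(ox+(u+.5)/5-.5,oy+(v+.5)/5-.5,z,p)[:2] for u,v in pts]) # TL,TR,BR,BL
    d=(w[0]+w[1]-w[2]-w[3]); e=w[0]+w[3]-w[1]-w[2]
    print(n,w.mean(0).round(4),np.degrees(np.arctan2(d[1],d[0])),np.degrees(np.arctan2(-e[0],e[1])),np.linalg.norm(d)/2,np.linalg.norm(e)/2)
f([(70,125),(262,55),(320,210),(127,286)],175,190,.09,"charger")
f([(145,133),(207,110),(240,200),(182,228)],175,190,.101,"pack")
f([(510,153),(686,144),(698,293),(520,303)],245,165,.09,"light")
f([(567,172),(638,172),(642,272),(572,272)],245,165,.09,"mouth")
s=ctrl.get_state();Rm=R.from_quat(s["tcp_rot"]).as_matrix();print(Rm.round(3))
E
```

```text
charger [0.4697 0.1792] 22.367833443003704 22.114116626707155 0.08254661747341953 0.09810966004124605
pack [0.4688 0.1778] 23.072344217684638 24.437440425416646 0.04811098209325153 0.03075532137337265
light [ 0.5102 -0.188 ] 3.9620689125648103 4.038207722288457 0.07393330084903689 0.086773047835407
mouth [ 0.5108 -0.1885] 2.3367035332420563 0.941085967323979 0.049408133802998334 0.034479076993081885
[[-0.909  0.416 -0.   ]
 [ 0.416  0.909 -0.   ]
 [-0.    -0.    -1.   ]]
```

Careful with the scale: shifts go in shares of 0.4 m and turns go in shares of pi/2 rad. That gives: -353 mm is -0.8825, -316 mm is -0.79, -46.9 degrees is -0.5211.

Call:
send_rows(
  rows="0 0 -0.0667 -0.11 -0.1 0 -1; 0 0 -0.1333 -0.22 -0.1975 0 -1; 0 0 -0.2 -0.33 -0.295 0 -1; 0 0 -0.2667 -0.4425 -0.395 0 -1; 0 0 -0.3333 -0.5525 -0.4925 0 -1; 0 0 -0.4 -0.6625 -0.5925 0 -1; 0 0 -0.4667 -0.7725 -0.69 0 -1; 0 0 -0.5211 -0.8825 -0.79 0 -1",
  grip_force=40,
)

```text
time: 2.15
eef_pos: [0.4708, 0.178, 0.2538]
tcp_rot: [-0.195, 0.981, 0.0, 0.001]
contact_force: [0.9, -0.3, -0.7]
opening: 0.003
finger_force: 0.0
```

Call:
send_rows(
  rows="0 0 0 0 0 0 -1; 0 0 0 0 0 0 -1; 0 0 0 0 0 0 -1",
)

```text
time: 2.52
eef_pos: [0.4697, 0.1809, 0.2533]
tcp_rot: [-0.194, 0.981, 0.0, -0.0]
contact_force: [-0.3, -0.4, -0.5]
opening: -0.003
finger_force: 0.0
```

```bash
python3 - <<'E'
from h import *
s=ctrl.get_state(); print({k:np.round(s[k],4) for k in ["time","eef_pos","tcp_rot","contact_force","qpos","opening"]})
print(np.degrees(np.arctan2(*R.from_quat(s["tcp_rot"]).as_matrix()[[1,0],0])), ctrl.nose_length)
p=ctrl.read_camera("wrist"); save(p,"w1.png")
def quad(c,yaw,a,b,z):
    t=np.radians(yaw); M=np.array([[np.cos(t),-np.sin(t)],[np.sin(t),np.cos(t)]])
    return np.array([proj([*(np.array(c)+M@[i*a/2,j*b/2]),z],p) for i,j in[(1,1),(1,-1),(-1,-1),(-1,1)]])
im=p["color"][:,:,::-1].copy()
print(quad((.4697,.1792),22.3,.046,.03,.101).round(1),quad((.4697,.1792),22.3,.1,.116,.09).round(1))
for q,c in((quad((.4697,.1792),22.3,.046,.03,.101),(0,0,255)),(quad((.4697,.1792),22.3,.1,.116,.09),(0,255,0))): cv2.polylines(im,[np.round(q).astype(int)],True,c,1)
cv2.imwrite("pics/w1o.png",im)
E
```

```text
{'time': np.float64(2.525), 'eef_pos': array([0.4697, 0.1809, 0.2533]), 'tcp_rot': array([-1.945e-01,  9.809e-01,  1.000e-04, -1.000e-04]), 'contact_force': array([-0.3096, -0.39  , -0.5382]), 'qpos': array([ 1.6560e-01, -9.8200e-02,  1.9907e+00,  3.0000e-04,  1.2493e+00,
       -1.7967e+00]), 'opening': np.float64(-0.0028)}
-157.5735545254672 0.022
[[336.6 212.6]
 [304.9 212.5]
 [304.2 164.4]
 [337.4 164.5]] [[378.3 234.5]
 [263.1 234.3]
 [257.4 132.9]
 [384.3 133.2]]
```

View pics/w1o.png

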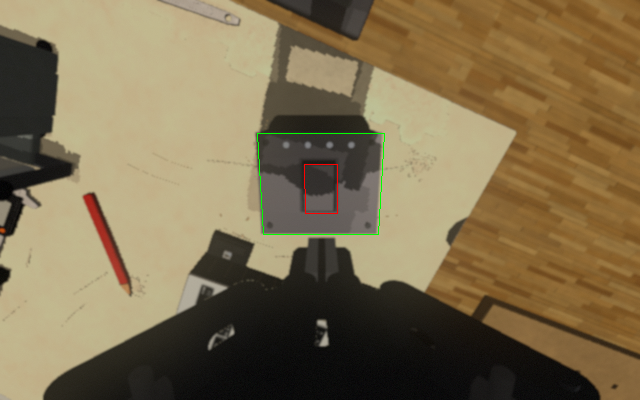

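The overlay of the charger and pack model lies on their edges to within about 1 px, so the pose is confirmed. I'll press with shut fingers.

Call:
send_rows(
  rows="0 0 0 0.0025 -0.0038 0.075 -1; 0 0 0 0.0025 -0.0038 0.15 -1; 0 0 0 0.0025 -0.0038 0.225 -1; 0 0 0 0.0025 -0.0038 0.275 -1; 0 0 0 0.0025 -0.0038 0.3 -1; 0 0 0 0.0025 -0.0038 0.305 -1; 0 0 0 0.0025 -0.0038 0.305 -1; 0 0 0 0.0025 -0.0038 0.305 -1",
)

```text
time: 3.58
eef_pos: [0.4706, 0.1782, 0.1324]
tcp_rot: [-0.194, 0.981, -0.0, 0.001]
contact_force: [-0.4, -0.9, -0.1]
opening: 0.0
finger_force: 0.0
```

Call:
send_rows(
  rows="0 0 0 0 0 0.005 -1; 0 0 0 0 0 0.01 -1; 0 0 0 0 0 0.015 -1; 0 0 0 0 0 0.02 -1; 0 0 0 0 0 0.0225 -1; 0 0 0 0 0 0.025 -1; 0 0 0 0 0 0.0275 -1; 0 0 0 0 0 0.0275 -1",
)

```text
time: 4.58
eef_pos: [0.4707, 0.178, 0.122]
tcp_rot: [-0.194, 0.981, -0.0, 0.001]
contact_force: [-1.4, -0.6, 8.7]
opening: -0.003
finger_force: 3.9
```

Scaled: 4 mm is 0.01, 3 mm is 0.0075.

Call:
send_rows(
  rows="0 0 0 0 0 0.0025 -1; 0 0 0 0 0 0.005 -1; 0 0 0 0 0 0.0075 -1; 0 0 0 0 0 0.01 -1; 0 0 0 0 0 0.01 -1; 0 0 0 0 0 0.01 -1",
)

```text
time: 5.32
eef_pos: [0.4708, 0.178, 0.1182]
tcp_rot: [-0.194, 0.981, -0.0, 0.001]
contact_force: [-2.8, -0.5, 8.1]
opening: 0.002
finger_force: 4.2
```

Call:
send_rows(
  rows="0 0 0 0 0 0.0025 -1; 0 0 0 0 0 0.005 -1; 0 0 0 0 0 0.005 -1; 0 0 0 0 0 0.005 -1; 0 0 0 0 0 0.005 -1",
)

```text
time: 5.95
eef_pos: [0.4709, 0.1781, 0.1163]
tcp_rot: [-0.194, 0.981, -0.0, 0.001]
contact_force: [-2.0, -0.4, 8.5]
opening: 0.001
finger_force: 4.4
```

Scaled: 1 mm is 0.0025.

Call:
send_rows(
  rows="0 0 0 0 0 0.0025 -1; 0 0 0 0 0 0.0025 -1; 0 0 0 0 0 0.0025 -1",
)

```text
time: 6.32
eef_pos: [0.4711, 0.1781, 0.1157]
tcp_rot: [-0.194, 0.981, -0.0, 0.001]
contact_force: [-2.8, -0.5, 10.6]
opening: -0.003
finger_force: 5.1
```

Scaled: -28 mm is -0.07, -25 mm is -0.0625.

Call:
send_rows(
  rows="0 0 0 0 0 -0.0075 -1; 0 0 0 0 0 -0.015 -1; 0 0 0 0 0 -0.025 -1; 0 0 0 0 0 -0.0375 -1; 0 0 0 0 0 -0.05 -1; 0 0 0 0 0 -0.0625 -1; 0 0 0 0 0 -0.07 -1; 0 0 0 0 0 -0.07 -1",
)

```text
time: 7.32
eef_pos: [0.4701, 0.178, 0.1417]
tcp_rot: [-0.194, 0.981, -0.0, 0.0]
contact_force: [-1.8, -0.2, 4.7]
opening: -0.001
finger_force: 2.4
```

Scaled: -30 mm is -0.075, -15 mm is -0.0375.

Call:
send_rows(
  rows="0 0 0 0 0.0025 -0.0375 -1; 0 0 0 0 0.0025 -0.075 1; 0 0 0 0 0.0025 -0.075 1; 0 0 0 0 0.0025 -0.075 1; 0 0 0 0 0.0025 -0.075 1; 0 0 0 0 0.0025 -0.075 1; 0 0 0 0 0.0025 -0.075 1",
)

```text
time: 8.2
eef_pos: [0.4694, 0.1789, 0.171]
tcp_rot: [-0.194, 0.981, 0.0, -0.0]
contact_force: [0.2, -0.5, -0.4]
opening: 0.998
finger_force: 0.0
```

```bash
python3 - <<'E'
from h import *
s=ctrl.get_state(); print({k:np.round(s[k],4) for k in ["eef_pos","opening","contact_force"]})
p=ctrl.read_camera("side"); im=p["color"][190:340,270:430,::-1]
im=cv2.resize(im,None,fx=4,fy=4,interpolation=cv2.INTER_CUBIC)
cv2.imwrite("pics/s2.png",im)
t=np.radians(22.3); M=np.array([[np.cos(t),-np.sin(t)],[np.sin(t),np.cos(t)]])
for i,j in[(1,1),(1,-1),(-1,-1),(-1,1)]:
    print((4*(np.array(proj([*(np.array([.4697,.1792])+M@[i*.023,j*.015]),.125],p))-[270,190])).round())
E
```

```text
{'eef_pos': array([0.4694, 0.1789, 0.171 ]), 'opening': np.float64(0.9981), 'contact_force': array([ 0.2459, -0.4743, -0.4078])}
[253. 237.]
[228. 204.]
[318. 184.]
[346. 215.]
```

View pics/s2.png

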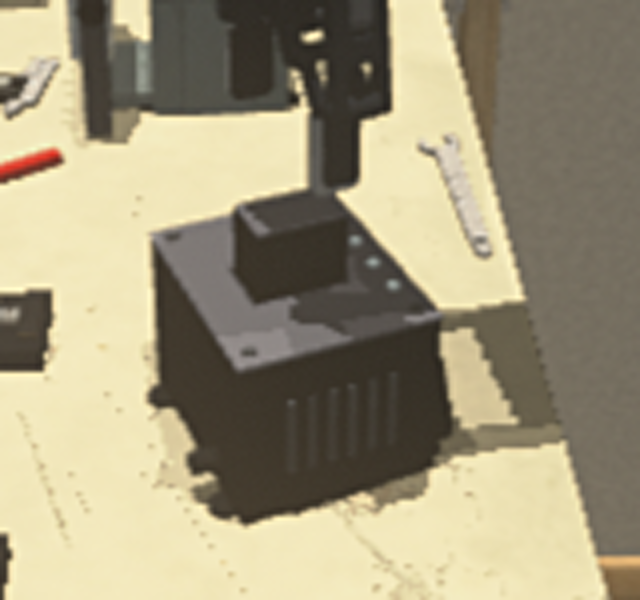

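The pack stands about 35 mm proud: its top corners at about (253,237) and (346,215) in the crop lie where the model predicts. I'll grasp it now.

Call:
send_rows(
  rows="0 0 0 0 0 0.0375 1; 0 0 0 0 0 0.075 1; 0 0 0 0 0 0.1125 1; 0 0 0 0 0 0.13 1; 0 0 0 0 0 0.13 1; 0 0 0 0 0 0.13 -1; 0 0 0 0 0 0.13 -1; 0 0 0 0 0 0.13 -1",
  grip_force=40,
)

```text
time: 9.25
eef_pos: [0.4698, 0.1789, 0.1198]
tcp_rot: [-0.194, 0.981, -0.0, 0.001]
contact_force: [0.1, -0.9, -0.2]
opening: 0.374
finger_force: 0.0
```

Call:
send_rows(
  rows="0 0 0 0 0 0 -1; 0 0 0 0 0 0 -1; 0 0 0 0 0 0 -1",
)

```text
time: 9.62
eef_pos: [0.4699, 0.1789, 0.1199]
tcp_rot: [-0.194, 0.981, -0.0, 0.0]
contact_force: [-1.6, -0.2, 4.3]
opening: 0.343
finger_force: 45.9
```

Scaled: -120 mm is -0.3, -105 mm is -0.2625.

Call:
send_rows(
  rows="0 0 0 0 0 -0.02 -1; 0 0 0 0 0 -0.045 -1; 0 0 0 0 0 -0.075 -1; 0 0 0 0 0 -0.1125 -1; 0 0 0 0 0 -0.1625 -1; 0 0 0 0 0 -0.2125 -1; 0 0 0 0 0 -0.2625 -1; 0 0 0 0 0 -0.3 -1",
)

```text
time: 10.62
eef_pos: [0.4696, 0.1789, 0.241]
tcp_rot: [-0.194, 0.981, -0.0, 0.0]
contact_force: [0.4, 0.4, -2.3]
opening: 0.343
finger_force: 45.2
```

```bash
python3 - <<'E'
from h import *
s=ctrl.get_state(); print({k:np.round(s[k],4) for k in ["eef_pos","tcp_rot","opening","contact_force","qpos"]})
Rm=R.from_quat(s["tcp_rot"]).as_matrix()
print(np.degrees(np.arctan2(Rm[1,0],Rm[0,0])), Rm.T@(np.array([.5102,-.188,s["eef_pos"][2]])-s["eef_pos"])*1000)
E
```

```text
{'eef_pos': array([0.4696, 0.1789, 0.241 ]), 'tcp_rot': array([-1.937e-01,  9.811e-01, -1.000e-04,  5.000e-04]), 'opening': np.float64(0.3432), 'contact_force': array([ 0.3735,  0.4048, -2.3047]), 'qpos': array([ 1.6190e-01, -8.9800e-02,  2.0059e+00, -1.0000e-04,  1.2245e+00,
       -1.7987e+00])}
-157.6655852272488 [ 1.01818975e+02 -3.54803110e+02  2.17982411e-02]
```

Scaled: -260 mm is -0.65, -230 mm is -0.575, 18.3 degrees is 0.2033.

Call:
send_rows(
  rows="0 0 0.0333 0.0275 -0.0925 0 -1; 0 0 0.0667 0.055 -0.1875 0 -1; 0 0 0.1 0.0825 -0.28 0 -1; 0 0 0.1333 0.11 -0.375 0 -1; 0 0 0.1667 0.1375 -0.475 0 -1; 0 0 0.2033 0.165 -0.575 0 -1; 0 0 0.2033 0.185 -0.65 0 -1; 0 0 0.2033 0.185 -0.65 0 -1",
)

```text
time: 11.62
eef_pos: [0.4998, -0.0915, 0.2396]
tcp_rot: [-0.034, 0.999, -0.0, -0.0]
contact_force: [0.3, -0.0, -2.5]
opening: 0.344
finger_force: 45.3
```

Call:
send_rows(
  rows="0 0 0 0 0 0 -1; 0 0 0 0 0 0 -1; 0 0 0 0 0 0 -1",
)

```text
time: 12.0
eef_pos: [0.4998, -0.0889, 0.2394]
tcp_rot: [-0.036, 0.999, 0.0, -0.0]
contact_force: [-0.2, 0.5, -2.8]
opening: 0.339
finger_force: 45.3
```

```bash
python3 - <<'E'
from h import *
s=ctrl.get_state(); print({k:np.round(s[k],4) for k in ["time","eef_pos","tcp_rot","opening","contact_force","qpos"]})
p=ctrl.read_camera("wrist")
def quad(c,yaw,a,b,z):
    t=np.radians(yaw); M=np.array([[np.cos(t),-np.sin(t)],[np.sin(t),np.cos(t)]])
    return np.array([proj([*(np.array(c)+M@[i*a/2,j*b/2]),z],p) for i,j in[(1,1),(1,-1),(-1,-1),(-1,1)]])
im=cv2.resize(p["color"][:,:,::-1],None,fx=3,fy=3,interpolation=cv2.INTER_CUBIC)
im=np.clip(im*1.5,0,255).astype(np.uint8)
q0=quad((.5102,-.188),4,.092,.104,.09); print(q0)
for a,b in((.048,.032),(.092,.104)): cv2.polylines(im,[np.round(quad((.5102,-.188),4,a,b,.09)*3+1).astype(int)],True,(0,255,0),1)
c=(q0.mean(0)*3).astype(int); y0=max(0,c[1]-300); x0=max(0,c[0]-400); print(x0,y0)
cv2.imwrite("pics/w3.png",im[y0:y0+600,x0:x0+800])
E
```

```text
{'time': np.float64(12.0), 'eef_pos': array([ 0.4998, -0.0889,  0.2394]), 'tcp_rot': array([-3.580e-02,  9.994e-01,  1.000e-04, -0.000e+00]), 'opening': np.float64(0.3389), 'contact_force': array([-0.1901,  0.534 , -2.7688]), 'qpos': array([-3.7620e-01, -7.5300e-02,  1.9956e+00,  1.0000e-04,  1.2215e+00,
       -2.0187e+00])}
[[272.81212232 239.86097466]
 [164.69697301 239.71025275]
 [149.58711648 143.06731015]
 [268.259716   143.26239534]]
241 274
```

View pics/w3.png

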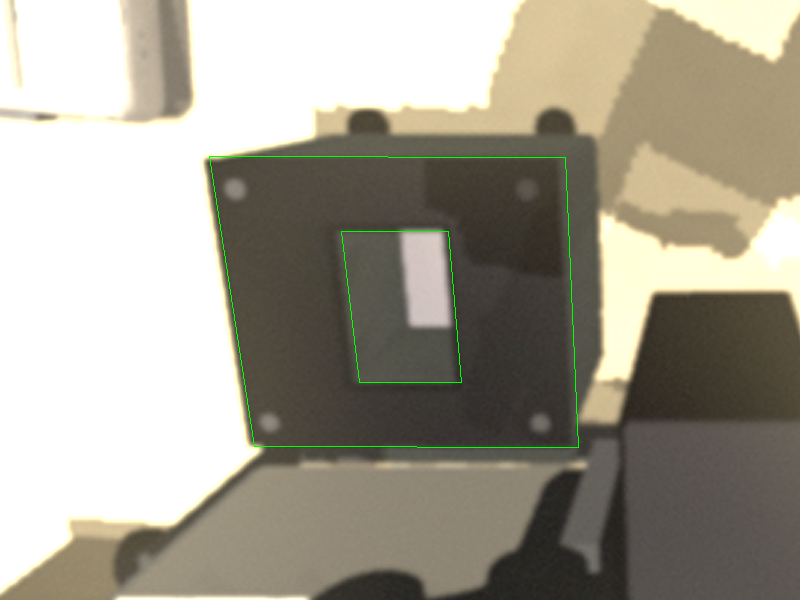

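The light's base and mouth lie on the overlay to within 1 mm (mouth about (340–460, 232–382) in the crop). The pack shows at right, with its lower front-left corner at about (653,293) and its upper one at (622,420). I'll check these against the model.

```bash
python3 - <<'E'
from h import *
p=ctrl.read_camera("wrist"); s=ctrl.get_state(); e=s["eef_pos"]
t=np.radians(4.0); M=np.array([[np.cos(t),-np.sin(t)],[np.sin(t),np.cos(t)]])
for z,in_ in((.1685,.002),(.1725,0),(.2445,0)):
  for j in(1,-1):
    P=[*(e[:2]+M@[-(.023-in_),j*(.015-in_)]),z]; print(z,j,(np.array(proj(P,p))*3+1-[241,274]).round())
P=np.array(proj([e[0],e[1],.1685],p)); q=np.array(proj([e[0]+.001,e[1],.1685],p));print((q-P)*3)
Rm=R.from_quat(s["tcp_rot"]).as_matrix()
print(np.degrees(np.arctan2(Rm[1,0],Rm[0,0])), Rm.T@(np.array([.5102,-.188,e[2]])-e)*1000)
g=cv2.cvtColor(p["color"],cv2.COLOR_RGB2GRAY)
print(g[180:200:1,320], g[225:245,320]); print(g[215,280:345])
c=p["color"]; im=cv2.resize(c[170:300,250:390,::-1],None,fx=4,fy=4,interpolation=cv2.INTER_CUBIC); cv2.imwrite("pics/w4.png",np.clip(im*1.8,0,255).astype(np.uint8))
E
```

```text
0.1685 1 [788. 297.]
0.1685 -1 [668. 297.]
0.1725 1 [799. 293.]
0.1725 -1 [658. 293.]
0.2445 1 [842. 427.]
0.2445 -1 [621. 426.]
[-0.32540622  4.19406488]
-175.91139807474454 [-3.29112804e+00 -9.93637797e+01 -4.12670475e-03]
[189 190 191 190 191 192 189 165 111  59  46  45  45  45  44  44  45  42
  41  45] [37 37 38 37 37 39 45 54 58 60 60 59 60 60 58 60 60 58 59 59]
[174 188 190 190 189 187 186 188 186 171 129  76  36  31  32  33  30  32
  34  34  33  33  34  35  37  35  34  34  36  35  38  36  36  38  39  37
  39  41  41  40  41  40  41  40  41  41  43  44  42  43  44  43  46  45
  47  47  49  47  48  48  49  50  52  49  51]
```

View pics/w4.png

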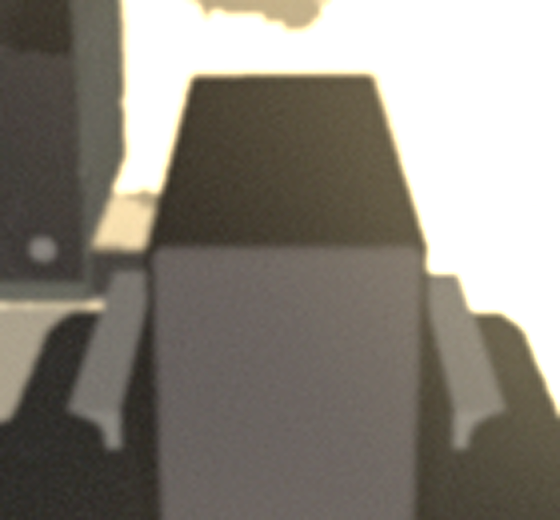

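Scaled: -98.5 mm is -0.2463, -3.7 mm is -0.0093.

Call:
send_rows(
  rows="0 0 0 -0.0025 -0.0625 0 -1; 0 0 0 -0.005 -0.125 0 -1; 0 0 0 -0.0075 -0.2 0.025 -1; 0 0 0 -0.0093 -0.2463 0.0625 -1; 0 0 0 -0.0093 -0.2463 0.1 -1; 0 0 0 -0.0093 -0.2463 0.1375 -1; 0 0 0 -0.0093 -0.2463 0.15 -1; 0 0 0 -0.0093 -0.2463 0.15 -1",
)

```text
time: 13.1
eef_pos: [0.5103, -0.1869, 0.1788]
tcp_rot: [-0.036, 0.999, 0.0, -0.0]
contact_force: [-0.3, -0.4, -1.8]
opening: 0.343
finger_force: 45.1
```

Call:
send_rows(
  rows="0 0 0 0 0 0 -1; 0 0 0 0 0 0 -1",
)

```text
time: 13.35
eef_pos: [0.5109, -0.1878, 0.1802]
tcp_rot: [-0.035, 0.999, -0.0, 0.001]
contact_force: [-0.4, 0.3, -3.1]
opening: 0.348
finger_force: 45.1
```

```bash
python3 - <<'E'
from h import *
s=ctrl.get_state(); print({k:np.round(s[k],4) for k in ["time","eef_pos","tcp_rot","opening","contact_force","qpos"]})
e=s["eef_pos"]
p=ctrl.read_camera("wrist")
x0,y0=240,130; k=5
im=cv2.resize(p["color"][y0:y0+118,x0:x0+160,::-1],None,fx=k,fy=k,interpolation=cv2.INTER_CUBIC)
im=np.clip(im*2.,0,255).astype(np.uint8)
def quad(c,yaw,a,b,z):
    t=np.radians(yaw); M=np.array([[np.cos(t),-np.sin(t)],[np.sin(t),np.cos(t)]])
    return (np.array([proj([*(np.array(c)+M@[i*a/2,j*b/2]),z],p) for i,j in[(1,1),(1,-1),(-1,-1),(-1,1)]])-[x0,y0])*k+2
zb=e[2]-.0709
for a,b in((.048,.032),(.092,.104)): cv2.polylines(im,[np.round(quad((.5102,-.188),4,a,b,.09)).astype(int)],True,(0,255,0),1)
print(quad((.5102,-.188),4,.092,.104,.09).round(),quad((.5102,-.188),4,.048,.032,.09).round()[2:],quad(e[:2],4,.046,.03,zb+.004).round()[2:])
cv2.imwrite("pics/w5.png",im)
E
```

```text
{'time': np.float64(13.35), 'eef_pos': array([ 0.5109, -0.1878,  0.1802]), 'tcp_rot': array([-3.530e-02,  9.994e-01, -4.000e-04,  7.000e-04]), 'opening': np.float64(0.3482), 'contact_force': array([-0.3746,  0.2732, -3.1146]), 'qpos': array([-0.5387,  0.0719,  1.963 ,  0.    ,  1.1051, -2.1801])}
[[752. 685.]
 [ 78. 684.]
 [ 37.  84.]
 [795.  84.]] [[302. 241.]
 [529. 241.]] [[299. 294.]
 [536. 295.]]
```

View pics/w5.png

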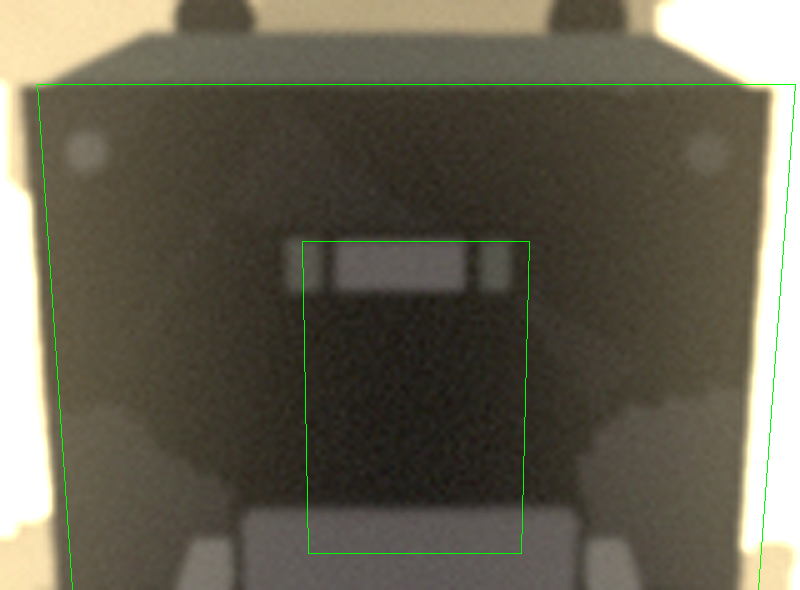

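The mouth shows at about cols 287–512 (centre 400) and the pack's top at 245–578 (centre 411), so there is a small lateral offset to correct. I'll measure it numerically on averaged frames.

```bash
python3 - <<'E'
from h import *
from scipy.ndimage import gaussian_filter1d as gf
np.set_printoptions(linewidth=200,suppress=True)
ps=[ctrl.read_camera("wrist") for _ in range(6)]
for q in ps[::2]:
    print(np.round(np.array(proj([.5102,-.188,.09],q)),2))
a=np.mean([cv2.cvtColor(q["color"],cv2.COLOR_RGB2GRAY).astype(float) for q in ps],0)
np.save("avg.npy",a)
def edge(row,lo,hi,h=1):
    d=gf(a[row-h:row+h+1].mean(0),.8,order=1)[lo:hi]; i=int(np.argmax(abs(d))); 
    y=abs(d); o=0 if i in(0,len(d)-1) else .5*(y[i-1]-y[i+1])/(y[i-1]-2*y[i]+y[i+1]); return round(lo+i+o,2)
for r in range(152,250,8): L,Rr=edge(r,238,262),edge(r,380,402); print("base",r,L,Rr,round((L+Rr)/2,2))
for r in(180,182,184,186): print("mouth",r,a[r-1:r+2,292:348].mean(0).round().astype(int))
for r in range(192,232,8): print("pack",r,a[r-3:r+4,286:360].mean(0).round().astype(int))
for r in range(236,256,4): L,Rr=edge(r,284,294),edge(r,350,362); print("top",r,L,Rr,round((L+Rr)/2,2))
E
```

```text
[322.65 210.17]
[322.6  210.55]
[322.52 210.84]
base 152 240.15 393.86 317.0
base 160 240.16 393.52 316.84
base 168 244.75 392.81 318.78
base 176 245.77 392.34 319.06
base 184 246.15 391.75 318.95
base 192 246.82 391.14 318.98
base 200 247.32 390.71 319.02
base 208 247.85 390.03 318.94
base 216 248.51 389.65 319.08
base 224 248.99 388.89 318.94
base 232 249.64 388.55 319.1
base 240 250.03 387.81 318.92
base 248 250.66 398.02 324.34
mouth 180 [25 25 24 25 30 36 41 42 42 43 41 36 29 24 31 40 45 46 46 46 46 46 46 46 46 46 46 46 46 46 46 46 46 46 46 46 46 46 46 44 38 27 22 27 34 40 41 41 41 36 28 23 23 24 24 24]
mouth 182 [25 24 24 25 30 37 42 43 43 42 42 37 29 25 31 40 46 47 47 47 47 47 47 47 47 47 46 47 47 47 47 47 46 47 47 47 47 47 47 46 38 27 22 27 35 41 42 42 41 36 27 23 23 23 24 24]
mouth 184 [25 24 24 25 29 36 41 43 43 43 42 38 30 25 30 40 47 47 47 47 47 46 46 47 47 47 47 47 47 47 47 47 46 47 47 47 47 47 47 45 38 27 22 27 35 40 42 42 41 36 28 23 23 22 23 24]
mouth 186 [24 24 23 25 27 34 40 41 41 41 40 36 28 24 29 37 44 45 45 45 44 44 44 44 44 44 44 44 44 44 44 44 44 44 45 44 45 44
[... 667 characters left out ...]
7 16 17 17 17 18 18 18 19 19 18 19 20 20 20 21 21 22 22 23 23 24
 25 26 26 28 28 29 30 30]
pack 216 [27 26 25 24 24 23 23 23 22 22 21 21 20 20 19 19 19 18 18 18 17 17 17 17 17 16 16 16 16 16 16 16 16 16 15 15 15 16 15 15 16 16 16 16 17 16 17 17 17 18 18 18 18 18 19 19 20 20 20 21 21 21 22 23 23 23
 24 25 26 26 27 28 30 32]
pack 224 [27 26 25 24 23 23 23 22 22 21 21 20 20 20 19 19 19 19 18 18 18 17 16 17 16 17 16 16 16 15 16 15 16 16 15 16 15 15 16 16 16 16 16 16 16 16 16 17 17 18 18 18 18 18 19 19 20 20 20 21 22 21 22 23 22 23
 24 24 26 30 33 35 36 37]
top 236 288.11 354.88 321.5
top 240 285.71 357.04 321.38
top 244 285.9 356.98 321.44
top 248 285.48 357.13 321.3
top 252 284.74 357.89 321.32
```

Scaled: 23 mm is 0.0575, 20 mm is 0.05.

Call:
send_rows(
  rows="0 0 0 0.001 -0.0025 0 -1; 0 0 0 0.001 -0.0025 0.0125 -1; 0 0 0 0.001 -0.0025 0.025 -1; 0 0 0 0.001 -0.0025 0.035 -1; 0 0 0 0.001 -0.0025 0.0425 -1; 0 0 0 0.001 -0.0025 0.05 -1; 0 0 0 0.001 -0.0025 0.0575 -1; 0 0 0 0.001 -0.0025 0.0575 -1",
)

```text
time: 14.7
eef_pos: [0.51, -0.1886, 0.156]
tcp_rot: [-0.035, 0.999, 0.0, -0.0]
contact_force: [-0.4, 1.1, -3.5]
opening: 0.342
finger_force: 45.2
```

Call:
send_rows(
  rows="0 0 0 0 0 0.005 -1; 0 0 0 0 0 0.01 -1; 0 0 0 0 0 0.015 -1; 0 0 0 0 0 0.02 -1; 0 0 0 0 0 0.025 -1; 0 0 0 0 0 0.03 -1; 0 0 0 0 0 0.03 -1",
)

```text
time: 15.58
eef_pos: [0.5103, -0.1888, 0.1441]
tcp_rot: [-0.035, 0.999, -0.0, 0.0]
contact_force: [1.6, 0.4, -2.8]
opening: 0.341
finger_force: 45.2
```

Free entry, with only about 1.6 N sideways. Continuing down.

Call:
send_rows(
  rows="0 0 0 0 0 0.01 -1; 0 0 0 0 0 0.02 -1; 0 0 0 0 0 0.03 -1; 0 0 0 0 0 0.0375 -1; 0 0 0 0 0 0.045 -1; 0 0 0 0 0 0.05 -1; 0 0 0 0 0 0.05 -1",
)

```text
time: 16.45
eef_pos: [0.5103, -0.1888, 0.1241]
tcp_rot: [-0.035, 0.999, -0.0, 0.0]
contact_force: [2.9, -0.4, -3.3]
opening: 0.344
finger_force: 45.2
```

Scaled: 5 mm is 0.0125, 4 mm is 0.01.

Call:
send_rows(
  rows="0 0 0 -0.001 0 0.005 -1; 0 0 0 -0.001 0 0.01 -1; 0 0 0 -0.001 0 0.0125 -1; 0 0 0 -0.001 0 0.0125 -1; 0 0 0 -0.001 0 0.0125 -1",
)

```text
time: 17.08
eef_pos: [0.5105, -0.1887, 0.1198]
tcp_rot: [-0.035, 0.999, 0.0, -0.0]
contact_force: [-1.5, 1.1, 3.0]
opening: 0.342
finger_force: 46.0
```

Scaled: -45 mm is -0.1125, -30 mm is -0.075.

Call:
send_rows(
  rows="0 0 0 0 0 0 0.6; 0 0 0 0 0 0 1; 0 0 0 0 0 0 1; 0 0 0 0 0 -0.025 1; 0 0 0 0 0 -0.075 1; 0 0 0 0 0 -0.1125 1; 0 0 0 0 0 -0.1125 -1; 0 0 0 0 0 -0.1125 -1",
)

```text
time: 18.08
eef_pos: [0.5103, -0.1886, 0.164]
tcp_rot: [-0.035, 0.999, 0.0, -0.0]
contact_force: [-0.8, 0.3, -0.4]
opening: 0.602
finger_force: 0.0
```

Call:
send_rows(
  rows="0 0 0 0 0 0 -1; 0 0 0 0 0 0 -1; 0 0 0 0 0 0 -1; 0 0 0 0 0 0 -1",
)

```text
time: 18.58
eef_pos: [0.5106, -0.1887, 0.1642]
tcp_rot: [-0.035, 0.999, 0.0, -0.0]
contact_force: [0.4, -0.7, -0.1]
opening: 0.001
finger_force: 0.0
```

```bash
python3 - <<'E'
from h import *
s=ctrl.get_state(); print({k:np.round(s[k],4) for k in ["time","eef_pos","tcp_rot","opening","contact_force"]})
p=ctrl.read_camera("wrist")
im=cv2.resize(p["color"][100:250,220:420,::-1],None,fx=4,fy=4,interpolation=cv2.INTER_CUBIC)
cv2.imwrite("pics/w6.png",np.clip(im*2.,0,255).astype(np.uint8))
E
```

```text
{'time': np.float64(18.575), 'eef_pos': array([ 0.5106, -0.1887,  0.1642]), 'tcp_rot': array([-3.520e-02,  9.994e-01,  1.000e-04, -1.000e-04]), 'opening': np.float64(0.0011), 'contact_force': array([ 0.3683, -0.7053, -0.0986])}
```

View pics/w6.png

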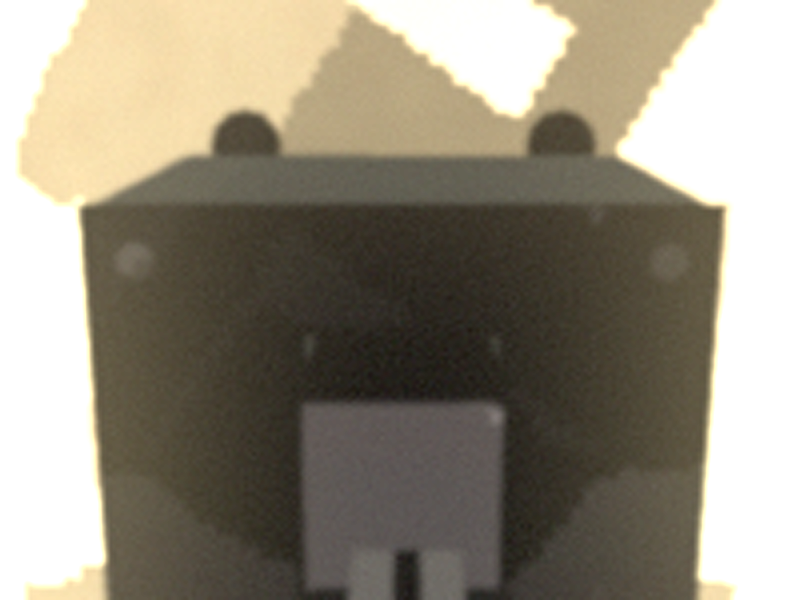

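The pack stands in the bay (top at cols 302–503, from row 403) with the shut fingers centred over it. I'll press in steps.

Scaled: 39 mm is 0.0975, 35 mm is 0.0875.

Call:
send_rows(
  rows="0 0 0 0 0 0.025 -1; 0 0 0 0 0 0.04 -1; 0 0 0 0 0 0.05 -1; 0 0 0 0 0 0.0625 -1; 0 0 0 0 0 0.075 -1; 0 0 0 0 0 0.0875 -1; 0 0 0 0 0 0.0975 -1; 0 0 0 0 0 0.0975 -1",
)

```text
time: 19.62
eef_pos: [0.5109, -0.189, 0.1264]
tcp_rot: [-0.035, 0.999, -0.0, 0.0]
contact_force: [-1.8, 0.6, 7.5]
opening: 0.005
finger_force: 3.4
```

Scaled: 4 mm is 0.01, 3 mm is 0.0075.

Call:
send_rows(
  rows="0 0 0 0 0 0.0025 -1; 0 0 0 0 0 0.005 -1; 0 0 0 0 0 0.0075 -1; 0 0 0 0 0 0.01 -1; 0 0 0 0 0 0.01 -1",
)

```text
time: 20.25
eef_pos: [0.5111, -0.1891, 0.1229]
tcp_rot: [-0.035, 0.999, -0.0, 0.0]
contact_force: [-1.9, 0.5, 8.1]
opening: -0.002
finger_force: 3.8
```

Scaled: 3 mm is 0.0075, 2 mm is 0.005.

Call:
send_rows(
  rows="0 0 0 0 0 0.0025 -1; 0 0 0 0 0 0.005 -1; 0 0 0 0 0 0.0075 -1; 0 0 0 0 0 0.0075 -1",
)

```text
time: 20.75
eef_pos: [0.5111, -0.1891, 0.12]
tcp_rot: [-0.035, 0.999, -0.0, 0.0]
contact_force: [-3.0, 1.3, 8.1]
opening: 0.0
finger_force: 4.1
```

Scaled: 1 mm is 0.0025.

Call:
send_rows(
  rows="0 0 0 0 0 0.0025 -1; 0 0 0 0 0 0.0025 -1; 0 0 0 0 0 0.0025 -1",
)

```text
time: 21.12
eef_pos: [0.5112, -0.1892, 0.1191]
tcp_rot: [-0.035, 0.999, -0.0, 0.0]
contact_force: [-3.1, 1.1, 8.5]
opening: 0.0
finger_force: 4.2
```

Scaled: 1 mm is 0.0025.

Call:
send_rows(
  rows="0 0 0 0 0 0.0025 -1; 0 0 0 0 0 0.0025 -1; 0 0 0 0 0 0.0025 -1",
)

```text
time: 21.5
eef_pos: [0.5112, -0.1892, 0.1182]
tcp_rot: [-0.035, 0.999, -0.0, 0.0]
contact_force: [-2.4, 0.4, 9.2]
opening: 0.001
finger_force: 4.3
```

Scaled: 1 mm is 0.0025.

Call:
send_rows(
  rows="0 0 0 0 0 0.0025 -1; 0 0 0 0 0 0.0025 -1; 0 0 0 0 0 0.0025 -1",
)

```text
time: 21.88
eef_pos: [0.5112, -0.1892, 0.1172]
tcp_rot: [-0.035, 0.999, -0.0, 0.0]
contact_force: [-2.6, 1.1, 8.7]
opening: -0.003
finger_force: 4.3
```

Scaled: 0.7 mm is 0.0018.

Call:
send_rows(
  rows="0 0 0 0 0 0.0018 -1; 0 0 0 0 0 0.0018 -1; 0 0 0 0 0 0.0018 -1",
)

```text
time: 22.25
eef_pos: [0.5112, -0.1892, 0.1164]
tcp_rot: [-0.035, 0.999, -0.0, 0.0]
contact_force: [-3.6, 0.8, 9.1]
opening: 0.002
finger_force: 4.2
```

Scaled: 0.7 mm is 0.0018.

Call:
send_rows(
  rows="0 0 0 0 0 0.0018 -1; 0 0 0 0 0 0.0018 -1; 0 0 0 0 0 0.0018 -1",
)

```text
time: 22.62
eef_pos: [0.5112, -0.1892, 0.1158]
tcp_rot: [-0.035, 0.999, -0.0, 0.0]
contact_force: [-1.8, 1.6, 8.9]
opening: 0.004
finger_force: 4.5
```

Scaled: 0.7 mm is 0.0018.

Call:
send_rows(
  rows="0 0 0 0 0 0.0018 -1; 0 0 0 0 0 0.0018 -1; 0 0 0 0 0 0.0018 -1",
)

```text
time: 23.0
eef_pos: [0.5113, -0.1892, 0.1152]
tcp_rot: [-0.035, 0.999, -0.001, 0.0]
contact_force: [-3.2, 0.5, 9.6]
opening: -0.001
finger_force: 4.5
```

Scaled: 0.7 mm is 0.0018.

Call:
send_rows(
  rows="0 0 0 0 0 0.0018 -1; 0 0 0 0 0 0.0018 -1; 0 0 0 0 0 0.0018 -1",
)

```text
time: 23.38
eef_pos: [0.5114, -0.1893, 0.1147]
tcp_rot: [-0.035, 0.999, -0.001, 0.001]
contact_force: [-3.1, 1.1, 9.1]
opening: 0.001
finger_force: 5.0
```

Call:
send_rows(
  rows="0 0 0 0 0 0.0018 -1; 0 0 0 0 0 0.0018 -1; 0 0 0 0 0 0.0018 -1",
)

```text
time: 23.75
eef_pos: [0.5116, -0.1894, 0.1144]
tcp_rot: [-0.035, 0.999, -0.001, 0.001]
contact_force: [-3.4, 0.8, 11.6]
opening: -0.001
finger_force: 5.6
```

Scaled: 0.7 mm is 0.0018.

Call:
send_rows(
  rows="0 0 0 0 0 0.0018 -1; 0 0 0 0 0 0.0018 -1; 0 0 0 0 0 0.0018 -1",
)

```text
time: 24.12
eef_pos: [0.5117, -0.1895, 0.1141]
tcp_rot: [-0.035, 0.999, -0.001, 0.001]
contact_force: [-3.4, 2.2, 13.3]
opening: 0.001
finger_force: 6.4
```

The stop is felt: force is rising while the travel has nearly ended. Letting up.

Scaled: -16 mm is -0.04, -12 mm is -0.03.

Call:
send_rows(
  rows="0 0 0 0 0 -0.005 -1; 0 0 0 0 0 -0.0125 -1; 0 0 0 0 0 -0.02 -1; 0 0 0 0 0 -0.03 -1; 0 0 0 0 0 -0.04 -1; 0 0 0 0 0 -0.04 -1",
)

```text
time: 24.88
eef_pos: [0.5106, -0.1887, 0.127]
tcp_rot: [-0.035, 0.999, -0.0, 0.0]
contact_force: [-1.1, 1.1, -0.6]
opening: 0.001
finger_force: 0.0
```

Scaled: -120 mm is -0.3, -90 mm is -0.225.

Call:
send_rows(
  rows="0 0 0 0 0 -0.05 -1; 0 0 0 0 0 -0.125 -1; 0 0 0 0 0 -0.225 -1; 0 0 0 0 0 -0.3 -1; 0 0 0 0 0 -0.3 -1; 0 0 0 0 0 -0.3 -1",
)

```text
time: 25.62
eef_pos: [0.5099, -0.1884, 0.2455]
tcp_rot: [-0.035, 0.999, 0.001, -0.001]
contact_force: [-1.0, -0.4, -0.8]
opening: -0.001
finger_force: 0.0
```

```bash
python3 - <<'E'
from h import *
p=ctrl.read_camera("wrist"); q=ctrl.read_camera("side")
a=cv2.resize(p["color"][90:290,210:430,::-1],(400,364),interpolation=cv2.INTER_CUBIC)
b=cv2.resize(q["color"][150:240,270:370,::-1],(400,360),interpolation=cv2.INTER_CUBIC)
cv2.imwrite("pics/end.png",np.clip(np.hstack([a[:360],b])*1.8,0,255).astype(np.uint8))
for t in ["pack","pack_top"]:
    for r in ctrl.look_for(p,t)[:1]: print(t,r["p"],world(r["position"],p))
t=np.radians(4); M=np.array([[np.cos(t),-np.sin(t)],[np.sin(t),np.cos(t)]])
for z in (.101,.125):
  for i in(1,-1): print(z,(4*(np.array(proj([*(np.array([.5102,-.188])+M@[i*.023,.015]),z],q))-[270,150])).round()+[400,0])
E
```

```text
pack 0.79 [ 0.50992577 -0.19254669  0.10265772]
pack_top 0.82 [ 0.50770022 -0.1890907   0.10052158]
0.101 [579. 119.]
0.101 [647. 116.]
0.125 [577.  86.]
0.125 [647.  83.]
```

View pics/end.png

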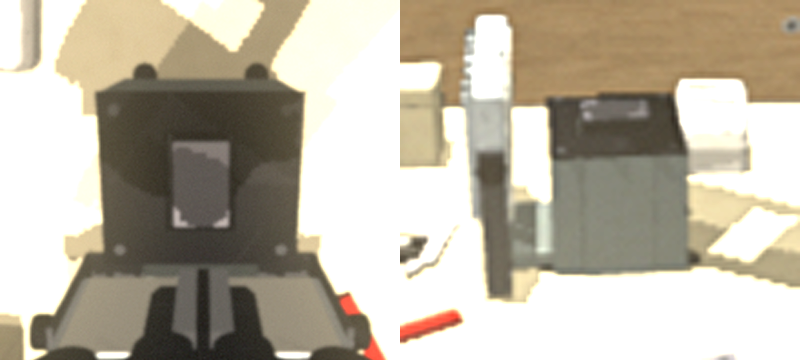

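The final view shows the pack low in the light's bay. Its near top edge in the side view, at about (580–647,118), fits a top height of about 0.10 m, so the catch holds it. The gripper is clear.

```bash
python3 -c "
from h import *
print(ctrl.sign_off())"
```

```text
the job is handed in; nothing more can be done
None
```

The pack is out of the charger and held down by the work light's catch, about 11 mm proud; the arm is clear, and the job is handed in at about 26 s with no push above about 13 N.

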